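# Clip the phone's back cover shut all round

## Task

The repaired phone lies face down on the mat with its back cover laid on but not clipped in: most of its two long edges still stands proud. With a fingertip, press down around the rim of the cover, section by section, until all six sections (four corners and the middle of each long edge) have clicked down flush and stay down. Press firmly but do not bear down hard enough to crack the screen underneath, do not pick the phone up or push it away from its place, and leave the tools and parts around it where they are.

Things in the scene. Friction and masses are not known exactly. Their poses are not given: they have to be found in the camera images.
- phone: Phone face down, 162 x 78 x 9.6 mm, 0.3 kg, loose; dark frame, light grey back cover. Origin: centre of underside; x along it to the camera end, y to its left long edge, z up. Black camera bar 40 x 12 mm, 3 mm high, on the middle line 52 mm towards +x. The cover's 14 mm wide middle strip lies home; each side of it are 3 sections in a row, 54 mm long, 32 mm wide, out to the long edge.
- top_left (a joint): Tilt of the camera-end corner section on the phone's left side, rad: 0 = clicked down flush, about 0.11 = standing proud (hinged at the middle strip, long edge 3.5 mm up, dark gap below). Pressed downward at its spot it resists up to about 7 N, then snaps down by itself and stays; let go before that, it springs back up.
- top_left_spot (a point): Point on the upper face of that section, 7 mm in from the long edge, midway along the section: x = 54, y = 32 mm in the phone's frame, at 9.6 mm height above the phone's origin when clicked down and 2.7 mm higher when proud. Axes: x along the phone, z up from the section's face.
- top_right (a joint): Tilt of the camera-end corner section on the phone's right side, rad: 0 = clicked down flush, about 0.11 = standing proud (hinged at the middle strip, long edge 3.5 mm up, dark gap below). Pressed downward at its spot it resists up to about 7 N, then snaps down by itself and stays; let go before that, it springs back up.
- top_right_spot (a point): Point on the upper face of that section, 7 mm in from the long edge, midway along the section: x = 54, y = -32 mm in the phone's frame, at 9.6 mm height above the phone's origin when clicked down and 2.7 mm higher when proud. Axes: x along the phone, z up from the section's face.
- mid_left (a joint): Tilt of the middle section on the phone's left side, rad: 0 = clicked down flush, about 0.11 = standing proud (hinged at the middle strip, long edge 3.5 mm up, dark gap below). May be clicked down already at the start. Pressed downward at its spot it resists up to about 7 N, then snaps down by itself and stays; let go before that, it springs back up.
- mid_left_spot (a point): Point on the upper face of that section, 7 mm in from the long edge, midway along the section: x = 0, y = 32 mm in the phone's frame, at 9.6 mm height above the phone's origin when clicked down and 2.7 mm higher when proud. Axes: x along the phone, z up from the section's face.
- mid_right (a joint): Tilt of the middle section on the phone's right side, rad: 0 = clicked down flush, about 0.11 = standing proud (hinged at the middle strip, long edge 3.5 mm up, dark gap below). May be clicked down already at the start. Pressed downward at its spot it resists up to about 7 N, then snaps down by itself and stays; let go before that, it springs back up.
- mid_right_spot (a point): Point on the upper face of that section, 7 mm in from the long edge, midway along the section: x = 0, y = -32 mm in the phone's frame, at 9.6 mm height above the phone's origin when clicked down and 2.7 mm higher when proud. Axes: x along the phone, z up from the section's face.
- bot_left (a joint): Tilt of the charging-port-end corner section on the phone's left side, rad: 0 = clicked down flush, about 0.11 = standing proud (hinged at the middle strip, long edge 3.5 mm up, dark gap below). Pressed downward at its spot it resists up to about 7 N, then snaps down by itself and stays; let go before that, it springs back up.
- bot_left_spot (a point): Point on the upper face of that section, 7 mm in from the long edge, midway along the section: x = -54, y = 32 mm in the phone's frame, at 9.6 mm height above the phone's origin when clicked down and 2.7 mm higher when proud. Axes: x along the phone, z up from the section's face.
- bot_right (a joint): Tilt of the charging-port-end corner section on the phone's right side, rad: 0 = clicked down flush, about 0.11 = standing proud (hinged at the middle strip, long edge 3.5 mm up, dark gap below). Pressed downward at its spot it resists up to about 7 N, then snaps down by itself and stays; let go before that, it springs back up.
- bot_right_spot (a point): Point on the upper face of that section, 7 mm in from the long edge, midway along the section: x = -54, y = -32 mm in the phone's frame, at 9.6 mm height above the phone's origin when clicked down and 2.7 mm higher when proud. Axes: x along the phone, z up from the section's face.
- screwdriver: Bystander: steel micro screwdriver, 145 mm long, 9 mm thick, lying beside the phone's left edge. Origin: middle of its underside, x along it to the tip.
- port_board: Bystander: black phone charging port board, 46 x 20 mm, 5 mm high at the steel port, lying beside the phone's right edge. Origin: centre of its underside, x along it, away from the port.
- wedge: Bystander: orange plastic opening wedge, 90 x 18 x 8 mm, lying beside the phone's right edge. Origin: middle of its underside, x along it to the thin end.
- tweezers: Bystander: steel tweezers, 120 x 8 x 9 mm, lying beyond the screwdriver. Origin: middle of the underside, x along them to the points.
- cup: Bystander: white ceramic cup with screws, 68 mm across, 42 mm high, on the table beside the mat. Origin: centre of its underside.
- case: Bystander: clear plastic hinged parts case with a press-button catch on its front (-x) side, 90 x 130 x 36 mm, shut, on the table beside the mat. Origin: centre of its underside.
- lifter: Bystander: small black suction cup with a steel pull ring, 52 mm across, 45 mm high, on the table beside the mat. Origin: centre of its underside.
- mat: Dark padded silicone work mat, 360 x 500 x 5 mm, staying in place (it gives about 1 mm under a firm press), on which the phone and the small tools lie. Origin: centre of its underside, y along its long side.
Things that resemble listed ones, but are neither listed nor needed, are in the scene too. Of the things that look like the phone, the largest one is meant.

How it is judged:
At the end, for the whole second after the job is handed in: All six cover sections clicked down (tilt under 0.035 rad, edge within 1 mm of flush); the phone flat and still on the mat (origin under 8 mm, tilt under 0.05 rad, speed under 10 mm/s), within 30 mm of its start; the seven bystanders within 20 mm of theirs (value of joint each of top_left, top_right, mid_left, mid_right, bot_left, bot_right below 0.035 rad and height (world z) of phone below 0.008 m and angle between phone's own z axis and vertical below 0.05 rad and distance of phone from where it was at the start of the episode below 0.03 m and linear speed of phone below 0.01 m/s and distance of each of screwdriver, port_board, wedge, tweezers, cup, case, lifter from where it was at the start of the episode below 0.02 m); the robot touches nothing.
It fails at once if the phone is pressed with more than 40 N, which cracks the screen (contact force between any of the fingers, the arm and phone above 40 N).
It fails at once if the phone is lifted or tipped off the mat (origin above 18 mm or tilt above 0.15 rad) (height (world z) of phone above 0.018 m or angle between phone's own z axis and vertical above 0.15 rad).
It fails at once if the phone is pushed more than 30 mm from its place (distance of phone from where it was at the start of the episode above 0.03 m).
It fails at once if a tool or part beside the phone is moved more than 20 mm or lifted (distance of any of screwdriver, port_board, wedge, tweezers, cup, case, lifter from where it was at the start of the episode above 0.02 m).
It also fails if it takes over 51 s, if anything falls off the work surface, if the arm or the gripper's body presses on something with over 40 N, if the wrist force passes 120 N, or if a joint passes its speed limit or range.

## Robot

A 6-joint arm with a two-finger parallel gripper is mounted at the origin on the work surface. World frame = base frame: x ahead of the robot, y to its left, z up, the work surface at z = 0. Lengths are in m, angles in rad, forces in N, time in s.
With the tool pointing down it reaches from about 0.35 to 0.85 m from the base axis. Payload 8.1 kg.
Tool frame: the origin (TCP) lies midway between the tips of the shut fingers; the grasp point (between the pads) lies 19 mm behind it; z points along the fingers, y is the line along which they close (so a half turn about z gives the same grasp; the last joint's range is limited). The gripper opens to 93 mm and grips with 3 to 60 N. Pads are 15 mm wide; open, the fingers measure 128 mm over their backs; the gripper's body (75 mm by 188 mm) begins 65 mm behind the grasp point.
Start: joints at [1.202, 0.13, 1.488, -0, 1.523, -0.085], TCP at [0.168, 0.576, 0.219] pointing down, gripper open.
Joint ranges: [-2.96, 2.96], [-0.89, 2.26], [0.02, 2.5], [-1.34, 4.48], [0, 2.73], [-2.66, 2.66]. Speed limits (rad/s): [2.39, 2.39, 2.79, 3.14, 3.14, 3.14].

## Interface

Orientations are given as a rotation vector (axis times angle).
In Python, from plant import robot, cams gives the robot as it stands. The module is installed in compiled form; this text tells all that it offers.
- The arm moves only by the tool play_rows, never from a script. Its arguments are lists of equal length, an entry for each row: "slide": the shift along the tool's x, y, z scaled (see below), a list of three; "twist": the turn, a rotation vector about the tool's x, y, z scaled (see below), a list of three. A call has exactly 8 rows; each row shifts and turns the commanded pose from where the row before left it, along the tool's axes as they then stand; what a row does not reach is not made up. The controller multiplies each number of a shift by 25 cm and each number of a turn by 60 degrees. A row lasts 1/10 s, in which the tool goes at most 50 mm and 8.59 degrees, less where a joint would pass 70% of its speed; a pose out of reach is approached as far as the arm can. A call with a number of a shift or a turn outside -1 to 1 is refused whole. A call with a gripper value outside its range is refused whole. "fingers" is the closure, from -1 (fully open) to 1 (shut), set as the call begins (left out, the last holds). The fingers move at their own pace and stop on an object; "force" is the grip in N (left out, the last holds). Time passes only in rows, so rows that do not move let the fingers close, or fill a call up. It gives the time, the measured TCP pose, the force, the opening and the grip force at its end, in the units of the state.
- robot.read_state(): the state, without advancing time (a new reading comes with each control period).
- cams.read_camera(name): name is "scene" or "top"; returns (picture, depth): 420x560x3 uint8, red, green, blue; 420x560 float32, m along the optical axis (not along the pixel's ray), 0 where there is no reading.
- cams.get_calibration(name): a dict with "fx", "fy", "cx", "cy" (pixels), "world_from_camera" (4x4, takes a point from camera to world coordinates). Camera axes: x right, y down, z forward; pixel columns grow to the right and rows downward; lengths in m; the calibration is good to about 2 mm. A picture is of the moment at which its call begins. get_calibration takes no time and is no camera call.
- robot.close_job(): hands the job in; it is judged then, once.
The state is a dict: "t": time; "q": joint angles; "dq": joint speeds; "joint_torque": joint torques, N m; "tool_pos": TCP position; "orientation": TCP orientation; "force": force on the tool from outside, world axes, zero at the start; "wrist_torque": the same for the moment, N m; "opening": finger opening in m; "gripper_force": force on a finger pad.
Only numpy, scipy, OpenCV 4.12 (cv2) and the standard library are available. Lean on these libraries where they do the work, as an engineer would, in place of code of your own. Each camera call takes 0.05 s, during which the arm holds its last target. There are 200 camera calls.

## Working session

There is one attempt and no reset: what is moved stays moved. The work goes in short steps, Python scripts to look and compute and a tool call to move; the robot and the scene stay as the last step left them, time stands still between calls to the robot, and variables do not carry over. Pictures are saved under pics/ and viewed, at most 10 in all, crops included, and the job is handed in when it is done.

Besides the shell and the picture viewer there is one more tool, called after "Call:" by a JSON object that holds its "op" and its "data", one argument or row to a line. play_rows: Moves the arm, as the interface text tells. Shifts and turns lie within -1 to 1; 1 stands for 25 cm of shift or 60 degrees of turn. Its arguments: {"type":"object","properties":{"slide":{"type":"array"},"twist":{"type":"array"},"fingers":{"type":"number"},"force":{"type":"number"}},"required":["slide","twist"]}

```bash
mkdir -p pics; python3 - <<'E'
from plant import robot,cams
import cv2,numpy as np
for n in("top","scene"):
    p,d=cams.read_camera(n); cv2.imwrite(f"pics/{n}0.png",p[...,::-1]); np.savez(f"{n}0.npz",p=p,d=d)
    print(n,cams.get_calibration(n))
s=robot.read_state(); print(s)
E
```

```text
top {'fx': 424.26520823527215, 'fy': 424.26520823527215, 'cx': 276.8797679648893, 'cy': 209.2456348689994, 'world_from_camera': array([[-0.02292774, -0.98388903,  0.17730395,  0.30362123],
       [-0.99973242,  0.02202028, -0.00708442, -0.01140537],
       [ 0.003066  , -0.17741894, -0.98413064,  1.09984985],
       [ 0.        ,  0.        ,  0.        ,  1.        ]])}
scene {'fx': 501.79812127040316, 'fy': 501.79812127040316, 'cx': 275.9219610825757, 'cy': 211.6844496695892, 'world_from_camera': array([[-0.79355875,  0.33360548, -0.50889281,  1.15437334],
       [ 0.60827984,  0.41274663, -0.67796449,  0.90503824],
       [-0.01612888, -0.8475539 , -0.53046419,  0.75030557],
       [ 0.        ,  0.        ,  0.        ,  1.        ]])}
{'t': 0.1, 'q': array([ 1.20161327e+00,  1.31098748e-01,  1.48914105e+00,  6.40498919e-06,
        1.52299891e+00, -8.54051571e-02]), 'dq': array([ 8.21421758e-04, -2.69650360e-03, -2.52383959e-03,  1.51263421e-03,
        2.10412402e-05,  6.24995707e-05]), 'joint_torque': array([ 1.27948988e-03, -5.61346972e+01, -4.93093085e+01,  7.70084909e-02,
        2.91398785e-02, -7.62579998e-05]), 'tool_pos': array([0.16778824, 0.5755394 , 0.21770062]), 'orientation': array([-4.44210089e-01, -3.10964722e+00,  2.51654385e-03]), 'force': array([-0.26982697,  0.34819689,  0.31533507]), 'wrist_torque': array([-0.03017767,  0.00641135,  0.05073926]), 'gripper_force': 0.0, 'opening': 0.09286175329867691}
```

View pics/top0.png

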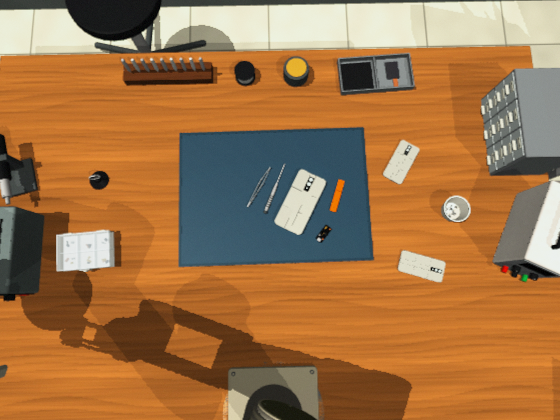

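View pics/scene0.png

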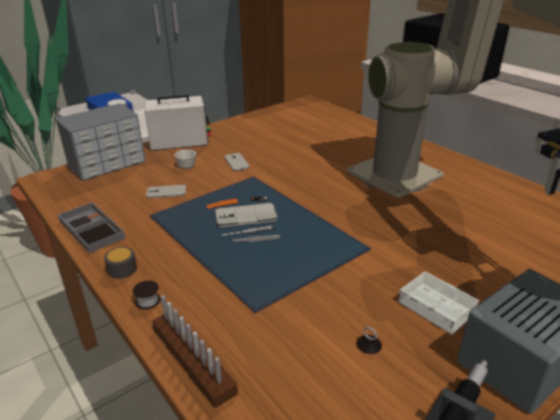

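Top view: three phone-like things at (300,202) on the mat, (401,161) and (422,266) off the mat. The one at (300,202) is the largest and lies between screwdriver, wedge and board, so it fits. I'll measure it and confirm in a crop.

```bash
cat > h.py <<'E'
import numpy as np,cv2
from plant import cams
def ray(n,uv,z):
    c=cams.get_calibration(n);T=c["world_from_camera"];uv=np.atleast_2d(uv).astype(float)
    r=np.c_[(uv[:,0]-c["cx"])/c["fx"],(uv[:,1]-c["cy"])/c["fy"],np.ones(len(uv))]@T[:3,:3].T
    return T[:3,3]+r*((z-T[2,3])/r[:,2])[:,None]
def proj(n,P):
    c=cams.get_calibration(n);T=c["world_from_camera"];p=(np.atleast_2d(P)-T[:3,3])@T[:3,:3]
    return np.c_[p[:,0]/p[:,2]*c["fx"]+c["cx"],p[:,1]/p[:,2]*c["fy"]+c["cy"]]
E
python3 - <<'E'
from h import *
z=np.load("top0.npz");p=z["p"];d=z["d"]
m=cv2.inRange(p,(120,110,100),(255,255,255))
n,l,st,ce=cv2.connectedComponentsWithStats(m)
for uv in((295,205),(397,165),(415,262)):
    i=l[uv[1],uv[0]]
    if not i: print("miss",uv,p[uv[1],uv[0]]);continue
    c=max(cv2.findContours((l==i).astype(np.uint8),0,1)[0],key=len)[:,0]
    w=ray("top",c,0.0165)[:,:2]
    r=cv2.minAreaRect((w*1000).astype(np.float32)); print(uv,r,cv2.boxPoints(r).tolist())
pm=ray("top",[[310,183],[285,240]],.0165);print(pm)
print("depth z mat/phone",)
T=cams.get_calibration("top")["world_from_camera"];K=cams.get_calibration("top")
for u,v in((220,220),(290,210),(300,195)):
    D=d[v,u];print((T@np.r_[(u-K["cx"])/K["fx"]*D,(v-K["cy"])/K["fy"]*D,D,1])[:3])
cv2.imwrite("pics/crop1.png",cv2.resize(p[140:280,230:450,::-1],None,fx=3.6,fy=3.6,interpolation=2))
E
```

```text
(295, 205) ((518.6932983398438, -79.87495422363281), (79.63119506835938, 163.5780029296875), 62.66750717163086) [[427.7539978027344, -77.69171905517578], [573.0696411132812, -152.7991180419922], [609.632568359375, -82.05818939208984], [464.31695556640625, -6.9507904052734375]]
(397, 165) ((620.2992553710938, -350.67535400390625), (56.29816818237305, 116.85047912597656), 58.88265609741211) [[555.7335205078125, -344.5803527832031], [655.7705078125, -404.9678039550781], [684.864990234375, -356.7703552246094], [584.8280029296875, -296.3829040527344]]
(415, 262) ((344.7092590332031, -382.1435241699219), (116.0438461303711, 57.18886184692383), 72.79325103759766) [[300.23052978515625, -429.1097717285156], [354.85980224609375, -446.0274353027344], [389.18798828125, -335.1772766113281], [334.5587158203125, -318.2596130371094]]
[[ 0.566831   -0.10771343  0.0165    ]
 [ 0.41831457 -0.03816233  0.0165    ]]
depth z mat/phone
[0.47542059 0.12952017 0.00670466]
[ 0.49614085 -0.05320427  0.01599629]
[ 0.53559238 -0.08052716  0.01482208]
```

View pics/crop1.png

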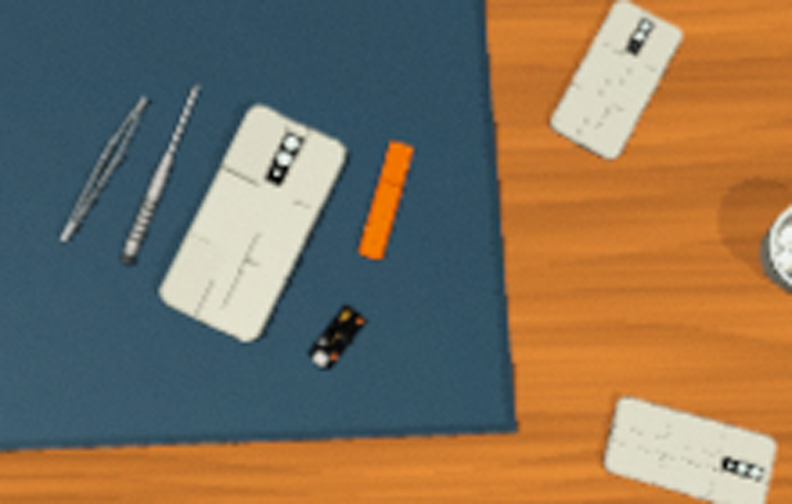

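The crop confirms it: the large phone at crop (250,225) measures 164 x 80 mm, against about 116 x 57 for the others. The camera bar is at the upper right (285,158). Centre is (0.519, -0.080), x axis at -27.3°. Next I shut the fingers and go over it.

Call:
{"op": "play_rows", "data": {
  "slide": [
    [-0.13, -0.133, 0],
    [-0.13, -0.133, 0],
    [-0.13, -0.133, 0],
    [-0.13, -0.133, 0],
    [-0.13, -0.133, 0],
    [-0.13, -0.133, 0],
    [-0.13, -0.133, 0],
    [-0.13, -0.133, 0]
  ],
  "twist": [
    [0, 0, 0],
    [0, 0, 0],
    [0, 0, 0],
    [0, 0, 0],
    [0, 0, 0],
    [0, 0, 0],
    [0, 0, 0],
    [0, 0, 0]
  ],
  "fingers": 1,
  "force": 20
}}

```text
t: 0.9
tool_pos: [0.3433, 0.2461, 0.2183]
orientation: [-0.444, -3.11, 0.0]
force: [0.4, 0.5, -0.1]
opening: 0.0334
gripper_force: 0.0
```

Call:
{"op": "play_rows", "data": {
  "slide": [
    [-0.13, -0.133, 0],
    [-0.13, -0.133, 0],
    [-0.13, -0.133, 0],
    [-0.13, -0.133, 0],
    [-0.13, -0.133, 0],
    [-0.13, -0.133, 0],
    [-0.13, -0.133, 0],
    [-0.13, -0.133, 0]
  ],
  "twist": [
    [0, 0, 0],
    [0, 0, 0],
    [0, 0, 0],
    [0, 0, 0],
    [0, 0, 0],
    [0, 0, 0],
    [0, 0, 0],
    [0, 0, 0]
  ]
}}

```text
t: 1.7
tool_pos: [0.5186, -0.0822, 0.2183]
orientation: [-0.445, -3.11, -0.0]
force: [1.0, 0.9, 0.5]
opening: 0.0006
gripper_force: 0.0
```

Call:
{"op": "play_rows", "data": {
  "slide": [
    [0, 0, 0.02],
    [0, 0, 0.02],
    [0, 0, 0.02],
    [0, 0, 0.02],
    [0, 0, 0.02],
    [0, 0, 0.02],
    [0, 0, 0.02],
    [0, 0, 0.02]
  ],
  "twist": [
    [0, 0, 0.14],
    [0, 0, 0.14],
    [0, 0, 0.14],
    [0, 0, 0.14],
    [0, 0, 0.14],
    [0, 0, 0.14],
    [0, 0, 0.14],
    [0, 0, 0.14]
  ]
}}

```text
t: 2.5
tool_pos: [0.5179, -0.0802, 0.1779]
orientation: [-2.098, -2.338, 0.001]
force: [-0.2, 0.3, -0.1]
opening: 0.0005
gripper_force: 0.0
```

Call:
{"op": "play_rows", "data": {
  "slide": [
    [0, 0, 0],
    [0, 0, 0],
    [0, 0, 0],
    [0, 0, 0],
    [0, 0, 0],
    [0, 0, 0],
    [0, 0, 0],
    [0, 0, 0]
  ],
  "twist": [
    [0, 0, 0.14],
    [0, 0, 0.14],
    [0, 0, 0.14],
    [0, 0, 0.14],
    [0, 0, 0],
    [0, 0, 0],
    [0, 0, 0],
    [0, 0, 0]
  ]
}}

```text
t: 3.3
tool_pos: [0.5182, -0.0803, 0.1786]
orientation: [-2.678, -1.643, 0.0]
force: [-0.8, 0.0, -0.0]
opening: 0.0004
gripper_force: 0.0
```

Call:
{"op": "play_rows", "data": {
  "slide": [
    [0.016, 0, 0.07],
    [0.016, 0, 0.07],
    [0.016, 0, 0.07],
    [0.016, 0, 0.07],
    [0.016, 0, 0.07],
    [0.016, 0, 0.07],
    [0.016, 0, 0.07],
    [0.016, 0, 0.07]
  ],
  "twist": [
    [0, 0, 0],
    [0, 0, 0],
    [0, 0, 0],
    [0, 0, 0],
    [0, 0, 0],
    [0, 0, 0],
    [0, 0, 0],
    [0, 0, 0]
  ]
}}

```text
t: 4.1
tool_pos: [0.5328, -0.0517, 0.0379]
orientation: [2.678, 1.642, 0.0]
force: [0.6, -0.4, 0.6]
opening: 0.0004
gripper_force: 0.0
```

```bash
python3 - <<'E'
from plant import robot
from h import *
s=robot.read_state();print(s["tool_pos"],s["force"],s["orientation"])
a=[cv2.resize(cams.read_camera(n)[0][r[0]:r[1],r[2]:r[3],::-1],(390,300),interpolation=2) for n,r in(("top",(130,260,230,399)),("scene",(165,255,190,307)))]
cv2.imwrite("pics/c2.png",np.hstack(a))
E
```

```text
[ 0.53284025 -0.05167742  0.03793994] [ 0.58229824 -0.43571943  0.57747758] [2.67817008e+00 1.64212283e+00 4.05060233e-05]
```

View pics/c2.png

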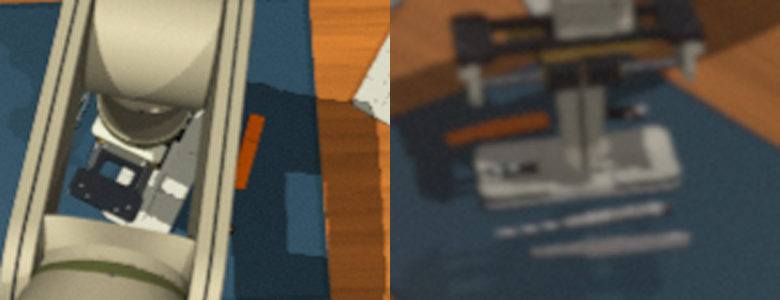

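The crop shows the shut fingers (585,130) above the middle of the left edge, clear of the tools. Now pressing gently.

Call:
{"op": "play_rows", "data": {
  "slide": [
    [0, 0, 0.018],
    [0, 0, 0.018],
    [0, 0, 0.018],
    [0, 0, 0.018],
    [0, 0, 0.004],
    [0, 0, 0.004],
    [0, 0, 0.004],
    [0, 0, 0]
  ],
  "twist": [
    [0, 0, 0],
    [0, 0, 0],
    [0, 0, 0],
    [0, 0, 0],
    [0, 0, 0],
    [0, 0, 0],
    [0, 0, 0],
    [0, 0, 0]
  ]
}}

```text
t: 5.0
tool_pos: [0.5328, -0.0518, 0.0177]
orientation: [2.679, 1.64, 0.0]
force: [0.1, 0.2, -0.8]
opening: 0.0006
gripper_force: 0.0
```

Call:
{"op": "play_rows", "data": {
  "slide": [
    [0, 0, 0.004],
    [0, 0, 0],
    [0, 0, 0.004],
    [0, 0, 0],
    [0, 0, 0],
    [0, 0, 0],
    [0, 0, 0],
    [0, 0, 0]
  ],
  "twist": [
    [0, 0, 0],
    [0, 0, 0],
    [0, 0, 0],
    [0, 0, 0],
    [0, 0, 0],
    [0, 0, 0],
    [0, 0, 0],
    [0, 0, 0]
  ]
}}

```text
t: 5.8
tool_pos: [0.5328, -0.0518, 0.0157]
orientation: [2.679, 1.64, 0.0]
force: [-0.0, 0.3, 0.7]
opening: 0.0004
gripper_force: 0.0
```

Call:
{"op": "play_rows", "data": {
  "slide": [
    [0, 0, 0.004],
    [0, 0, 0],
    [0, 0, 0.004],
    [0, 0, 0],
    [0, 0, 0],
    [0, 0, 0],
    [0, 0, 0],
    [0, 0, 0]
  ],
  "twist": [
    [0, 0, 0],
    [0, 0, 0],
    [0, 0, 0],
    [0, 0, 0],
    [0, 0, 0],
    [0, 0, 0],
    [0, 0, 0],
    [0, 0, 0]
  ]
}}

```text
t: 6.6
tool_pos: [0.533, -0.0519, 0.0142]
orientation: [2.679, 1.64, 0.0]
force: [-2.0, 0.0, 6.5]
opening: 0.0002
gripper_force: 3.2
```

Call:
{"op": "play_rows", "data": {
  "slide": [
    [0, 0, 0.004],
    [0, 0, 0],
    [0, 0, 0],
    [0, 0, 0],
    [0, 0, 0],
    [0, 0, 0],
    [0, 0, 0],
    [0, 0, 0]
  ],
  "twist": [
    [0, 0, 0],
    [0, 0, 0],
    [0, 0, 0],
    [0, 0, 0],
    [0, 0, 0],
    [0, 0, 0],
    [0, 0, 0],
    [0, 0, 0]
  ]
}}

```text
t: 7.4
tool_pos: [0.533, -0.0519, 0.0136]
orientation: [2.679, 1.64, 0.0]
force: [-4.8, 1.3, 10.1]
opening: 0.0002
gripper_force: 5.3
```

Call:
{"op": "play_rows", "data": {
  "slide": [
    [0, 0, -0.024],
    [0, 0, -0.024],
    [0, -0.108, 0],
    [0, -0.108, 0],
    [0, 0, 0.016],
    [0, 0, 0.012],
    [0, 0, 0.008],
    [0, 0, 0.004]
  ],
  "twist": [
    [0, 0, 0],
    [0, 0, 0],
    [0, 0, 0],
    [0, 0, 0],
    [0, 0, 0],
    [0, 0, 0],
    [0, 0, 0],
    [0, 0, 0]
  ]
}}

```text
t: 8.2
tool_pos: [0.4857, -0.0277, 0.0147]
orientation: [2.679, 1.639, 0.001]
force: [-0.9, 0.5, 3.3]
opening: 0.0006
gripper_force: 1.8
```

Call:
{"op": "play_rows", "data": {
  "slide": [
    [0, 0, 0.004],
    [0, 0, 0],
    [0, 0, 0.004],
    [0, 0, 0],
    [0, 0, 0.002],
    [0, 0, 0],
    [0, 0, 0],
    [0, 0, 0]
  ],
  "twist": [
    [0, 0, 0],
    [0, 0, 0],
    [0, 0, 0],
    [0, 0, 0],
    [0, 0, 0],
    [0, 0, 0],
    [0, 0, 0],
    [0, 0, 0]
  ]
}}

```text
t: 9.0
tool_pos: [0.4858, -0.0277, 0.0134]
orientation: [2.679, 1.639, 0.001]
force: [-4.4, 0.6, 11.5]
opening: 0.0008
gripper_force: 6.1
```

Call:
{"op": "play_rows", "data": {
  "slide": [
    [0, 0, -0.025],
    [0, 0, -0.025],
    [0, 0.144, 0],
    [0, 0.144, 0],
    [0, 0.144, 0],
    [0, 0, 0.016],
    [0, 0, 0.012],
    [0, 0, 0.008]
  ],
  "twist": [
    [0, 0, 0],
    [0, 0, 0],
    [0, 0, 0],
    [0, 0, 0],
    [0, 0, 0],
    [0, 0, 0],
    [0, 0, 0],
    [0, 0, 0]
  ]
}}

```text
t: 9.8
tool_pos: [0.5813, -0.0766, 0.0161]
orientation: [2.678, 1.639, 0.001]
force: [0.2, 0.9, 0.9]
opening: 0.0003
gripper_force: 0.0
```

Call:
{"op": "play_rows", "data": {
  "slide": [
    [0, 0, 0.004],
    [0, 0, 0.004],
    [0, 0, 0],
    [0, 0, 0.004],
    [0, 0, 0],
    [0, 0, 0],
    [0, 0, 0],
    [0, 0, 0]
  ],
  "twist": [
    [0, 0, 0],
    [0, 0, 0],
    [0, 0, 0],
    [0, 0, 0],
    [0, 0, 0],
    [0, 0, 0],
    [0, 0, 0],
    [0, 0, 0]
  ]
}}

```text
t: 10.6
tool_pos: [0.5802, -0.076, 0.0136]
orientation: [-2.679, -1.641, 0.001]
force: [-4.3, 0.6, 10.1]
opening: 0.0004
gripper_force: 5.2
```

Call:
{"op": "play_rows", "data": {
  "slide": [
    [0, 0, -0.03],
    [0, 0, -0.03],
    [-0.128, 0, 0],
    [-0.128, 0, 0],
    [0, 0, 0.02],
    [0, 0, 0.014],
    [0, 0, 0.01],
    [0, 0, 0.004]
  ],
  "twist": [
    [0, 0, 0],
    [0, 0, 0],
    [0, 0, 0],
    [0, 0, 0],
    [0, 0, 0],
    [0, 0, 0],
    [0, 0, 0],
    [0, 0, 0]
  ]
}}

```text
t: 11.4
tool_pos: [0.552, -0.1327, 0.0156]
orientation: [-2.679, -1.641, 0.0]
force: [-0.2, -0.0, 0.1]
opening: 0.0007
gripper_force: 0.0
```

Call:
{"op": "play_rows", "data": {
  "slide": [
    [0, 0, 0.004],
    [0, 0, 0.004],
    [0, 0, 0],
    [0, 0, 0.004],
    [0, 0, 0],
    [0, 0, 0],
    [0, 0, 0],
    [0, 0, 0]
  ],
  "twist": [
    [0, 0, 0],
    [0, 0, 0],
    [0, 0, 0],
    [0, 0, 0],
    [0, 0, 0],
    [0, 0, 0],
    [0, 0, 0],
    [0, 0, 0]
  ]
}}

```text
t: 12.2
tool_pos: [0.5521, -0.1325, 0.0136]
orientation: [-2.678, -1.641, -0.001]
force: [-4.3, 2.8, 10.5]
opening: 0.0003
gripper_force: 5.4
```

Call:
{"op": "play_rows", "data": {
  "slide": [
    [0, 0, -0.024],
    [0, 0, -0.024],
    [0, -0.108, 0],
    [0, -0.108, 0],
    [0, 0, 0.016],
    [0, 0, 0.012],
    [0, 0, 0.008],
    [0, 0, 0]
  ],
  "twist": [
    [0, 0, 0],
    [0, 0, 0],
    [0, 0, 0],
    [0, 0, 0],
    [0, 0, 0],
    [0, 0, 0],
    [0, 0, 0],
    [0, 0, 0]
  ]
}}

```text
t: 13.0
tool_pos: [0.5046, -0.1092, 0.0156]
orientation: [2.679, 1.64, 0.001]
force: [-0.0, 0.3, 0.3]
opening: 0.0007
gripper_force: 0.0
```

Call:
{"op": "play_rows", "data": {
  "slide": [
    [0, 0, 0.004],
    [0, 0, 0.004],
    [0, 0, 0],
    [0, 0, 0.004],
    [0, 0, 0],
    [0, 0, 0],
    [0, 0, 0],
    [0, 0, 0]
  ],
  "twist": [
    [0, 0, 0],
    [0, 0, 0],
    [0, 0, 0],
    [0, 0, 0],
    [0, 0, 0],
    [0, 0, 0],
    [0, 0, 0],
    [0, 0, 0]
  ]
}}

```text
t: 13.8
tool_pos: [0.5047, -0.1093, 0.0138]
orientation: [2.678, 1.639, 0.002]
force: [-3.2, 0.3, 8.5]
opening: 0.0006
gripper_force: 4.6
```

Call:
{"op": "play_rows", "data": {
  "slide": [
    [0, 0, -0.024],
    [0, 0, -0.024],
    [0, -0.108, 0],
    [0, -0.108, 0],
    [0, 0, 0.016],
    [0, 0, 0.012],
    [0, 0, 0.008],
    [0, 0, 0]
  ],
  "twist": [
    [0, 0, 0],
    [0, 0, 0],
    [0, 0, 0],
    [0, 0, 0],
    [0, 0, 0],
    [0, 0, 0],
    [0, 0, 0],
    [0, 0, 0]
  ]
}}

```text
t: 14.6
tool_pos: [0.4564, -0.0847, 0.0157]
orientation: [2.679, 1.64, 0.001]
force: [-0.2, -0.7, 0.9]
opening: 0.0002
gripper_force: 0.0
```

Call:
{"op": "play_rows", "data": {
  "slide": [
    [0, 0, 0.004],
    [0, 0, 0.004],
    [0, 0, 0],
    [0, 0, 0.004],
    [0, 0, 0],
    [0, 0, 0],
    [0, 0, 0],
    [0, 0, 0]
  ],
  "twist": [
    [0, 0, 0],
    [0, 0, 0],
    [0, 0, 0],
    [0, 0, 0],
    [0, 0, 0],
    [0, 0, 0],
    [0, 0, 0],
    [0, 0, 0]
  ]
}}

```text
t: 15.4
tool_pos: [0.4565, -0.0847, 0.0137]
orientation: [2.678, 1.639, 0.001]
force: [-2.9, -0.4, 10.3]
opening: 0.0007
gripper_force: 4.8
```

All six pressed. Now retreat and inspect.

Call:
{"op": "play_rows", "data": {
  "slide": [
    [0, 0, -0.05],
    [0, 0, -0.1],
    [0, 0, -0.19],
    [0, 0, -0.19],
    [0, 0, -0.1],
    [0.1, -0.1, 0],
    [0.13, -0.13, 0],
    [0.13, -0.13, 0]
  ],
  "twist": [
    [0, 0, 0],
    [0, 0, 0],
    [0, 0, 0],
    [0, 0, 0],
    [0, 0, 0],
    [0, 0, 0],
    [0, 0, 0],
    [0, 0, 0]
  ]
}}

```text
t: 16.2
tool_pos: [0.4162, 0.0377, 0.1712]
orientation: [2.681, 1.637, 0.002]
force: [0.7, 1.1, 0.1]
opening: 0.0005
gripper_force: 0.0
```

Call:
{"op": "play_rows", "data": {
  "slide": [
    [0.13, -0.13, 0],
    [0.13, -0.13, 0],
    [0.13, -0.1, 0],
    [0.18, 0, 0],
    [0.18, 0, 0],
    [0.18, 0, 0],
    [0.18, 0, 0],
    [0, 0, 0]
  ],
  "twist": [
    [0, 0, 0],
    [0, 0, 0],
    [0, 0, 0],
    [0, 0, 0],
    [0, 0, 0],
    [0, 0, 0],
    [0, 0, 0],
    [0, 0, 0]
  ]
}}

```text
t: 17.0
tool_pos: [0.4631, 0.3285, 0.1683]
orientation: [-2.676, -1.643, 0.003]
force: [-1.2, 0.1, -0.6]
opening: 0.0007
gripper_force: 0.0
```

```bash
python3 - <<'E'
from plant import robot
from h import *
s=robot.read_state();print(s["t"],s["tool_pos"],s["force"])
I={n:cams.read_camera(n)[0] for n in("top","scene")}
O={n:np.load(n+"0.npz")["p"] for n in I}
R={"top":(150,250,240,370),"scene":(190,250,190,300)}
f=lambda p,r:cv2.resize(p[r[0]:r[1],r[2]:r[3],::-1],(400,300),interpolation=2)
cv2.imwrite("pics/c3.png",np.vstack([np.hstack([f(O[n],R[n]),f(I[n],R[n])]) for n in R]))
m=cv2.inRange(I["top"],(120,110,100),(255,255,255));n,l,st,ce=cv2.connectedComponentsWithStats(m)
c=max(cv2.findContours((l==l[205,295]).astype(np.uint8),0,1)[0],key=len)[:,0]
print(cv2.minAreaRect((ray("top",c,.0146)[:,:2]*1000).astype(np.float32)))
E
```

```text
17.0 [0.46305383 0.32853898 0.16831839] [-1.20729123  0.08832936 -0.56192908]
((519.2214965820312, -79.95907592773438), (79.82756042480469, 164.01988220214844), 62.45316696166992)
```

View pics/c3.png

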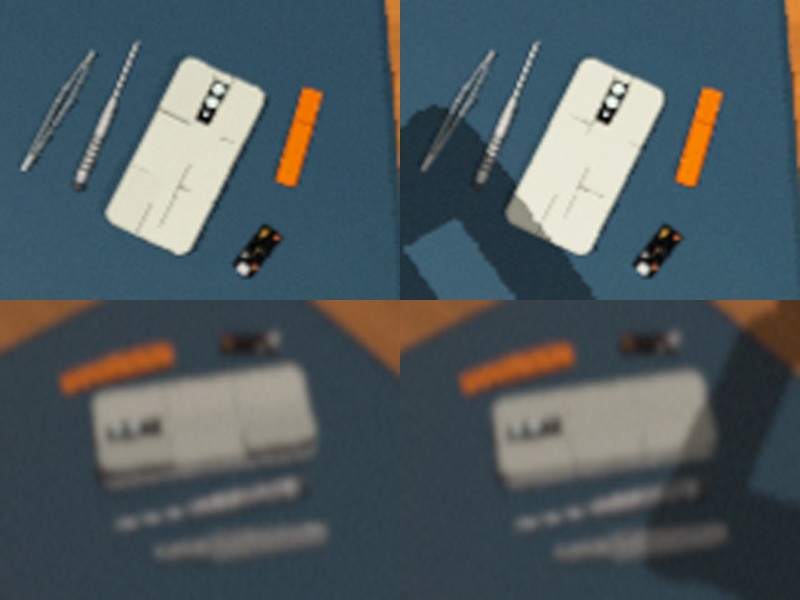

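The left corner gaps (scene, 130,470 and 280,450) are gone, and nothing has moved. The right edge faces away from the camera, so I'll check it by depth.

```bash
python3 - <<'E'
from h import *
a=np.radians(-27.4);X=np.array([np.cos(a),np.sin(a)]);Y=np.array([-X[1],X[0]]);c=np.array([.519,-.080])
for n in("top","scene"):
    K=cams.get_calibration(n);T=K["world_from_camera"]
    D0=np.load(n+"0.npz")["d"];D1=np.mean([cams.read_camera(n)[1] for _ in range(6)],0)
    for nm,x,y in[(f"{e}_{s}",ex,sy) for e,ex in(("top",54),("mid",0),("bot",-54)) for s,sy in(("left",30),("strip",0),("right",-30))]:
        g=[(x+i,y+j) for i in range(-18,19,3) for j in range(-5,6,2)]
        P=np.array([np.r_[c+X*i/1e3+Y*j/1e3,.0146] for i,j in g]);uv=np.unique(proj(n,P).round().astype(int),axis=0)
        z=[]
        for D in(D0,D1):
            d=D[uv[:,1],uv[:,0]].astype(float)
            r=np.c_[(uv[:,0]-K["cx"])/K["fx"],(uv[:,1]-K["cy"])/K["fy"],np.ones(len(uv))]*d[:,None]
            z.append(1e3*np.median((r@T[:3,:3].T+T[:3,3])[:,2]))
        print(n,nm,np.round(z,1))
E
```

```text
top top_left [17.3 14.9]
top top_strip [17.4 17.3]
top top_right [18. 15.]
top mid_left [14.9 15. ]
top mid_strip [15.3 15.1]
top mid_right [17.6 15. ]
top bot_left [18.  14.9]
top bot_strip [14.6 15. ]
top bot_right [17.9 14.9]
scene top_left [16.7 14. ]
scene top_strip [15.9 16.3]
scene top_right [16.1 14. ]
scene mid_left [14.3 13.9]
scene mid_strip [14.  14.1]
scene mid_right [16.  13.9]
scene bot_left [16.8 14.1]
scene bot_strip [13.6 14.2]
scene bot_right [16.1 13.8]
```

All six sections are flush, so I hand the job in.

```bash
python3 -c "
from plant import robot
print(robot.close_job())"
```

```text
the job is handed in; nothing more can be done
None
```

All six cover sections are down flush by depth from both cameras, each pressed to about 8–12 N; the phone has not moved (outline within about 1 mm), the tools on the mat look undisturbed, and the job is handed in.

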